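# Dip a sloping guide tube with the long gauge rod and show the tip

### The job

Check the sloping guide tube of the sensor housing: take the longest of the three gauge rods from the rack, slide it into the tube without forcing it until its collar stops on the tube's mouth, then draw it right out again. Finish still holding the rod in the gripper, level and still, with its tip over the middle of the small white reading plate and about 10 cm above it; put nothing down at the end. Leave the other two rods in the rack and do not disturb the other things on the bench.

Things in the scene. Friction and masses are not known exactly. Their poses are not given: they have to be found in the camera images.
- gauge_long: longest of three like steel gauge rods: origin on the axis at the front face of the collar (28 mm across, y = -6..0 mm); +y to the tip, z up. Round shank 8 mm thick, rounded tip at y = +75; square handle 14 x 14 mm at y = -86..-6, grasp its middle (y = -41). 0.06 to 0.11 kg. Lies level and loose in one row of the rack, axis 50 mm above the bench
- gauge_long_tip (a point): the tip of the long gauge rod: foremost point of its rounded end, on the axis, 75 mm from the collar's front face
- gauge_mid: second longest gauge rod, not to be used: like the long one, same frame, but its shank is 58 mm (tip at y = +58)
- gauge_short: shortest gauge rod, not to be used: like the long one, same frame, but its shank is 41 mm (tip at y = +41)
- gauge_rack: grey fixed rack 160 x 156 mm, origin at the centre of its underside. Rods lie along its +y in rows at x = -55, 0, +55 mm, in any order, their origins at y = +12. Base plate 8 mm; two notched rails: handle ends at y = -72..-60 (52 mm high), shanks at y = 24..36 (55 mm high); open for the fingers between
- sensor_housing: grey sensor housing, fixed to the bench: base plate 70 mm (x) by 180 mm (y = -75 to 105), box 66 x 72 mm at y = 27 to 99 mm, 84 mm high. Origin on the bench below; the guide tube slopes up from the box to -y
- guide_tube: steel guide tube fixed in the housing: origin at the centre of its mouth, 105 mm above the bench; +z outward along its axis, 30 degrees above level, so a rod goes in along -z. Bore 12 mm, flared to about 20 mm over the last 10 mm; rim 30 mm across; 90 mm deep, closed at the end. With the collar stopped, the rod's origin is at this origin
- reading_plate: small white plate with a row of tick lines, 80 x 80 x 6 mm, fixed flat on the bench. Origin at the centre of its underside
- tip_tinner: small round white tin with a red lid mark, 38 mm across, 19 mm high, loose bystander; origin at the centre of its underside
- wick_reel: flat blue reel of copper braid, 84 x 52 x 11 mm, loose bystander; origin at the centre of its underside
- connector_6: white six-way plug with wire ends, 70 x 27 x 12 mm, loose bystander; origin at the centre of its underside
- flux_jar: brown jar with white cap, 44 mm across, 47 mm high, loose bystander; origin at the centre of its underside

How it is judged:
By the outcome, as a careful person would: the job done as asked, in the order asked, and still so for the second after the job is handed in, while the arm keeps its last pose, push and grip.
It also fails if it takes over 42 s, if anything falls off the work surface, if the arm or the gripper's body presses on something with over 40 N, if the wrist force passes 120 N, or if a joint passes its speed limit or range.

### The arm

A 7-joint arm with a two-finger parallel gripper is mounted at the origin on a cart in front of the work surface, level with it; the furniture and walls round the work are solid. World frame = base frame: x ahead of the robot, y to its left, z up, the work surface at z = 0. Lengths are in m, angles in degrees, forces in N, time in s.
With the tool pointing down it reaches from about 0.425 to 0.875 m from the base axis. Payload 4.7 kg.
Tool frame: the origin (TCP) lies at the very end of the fingers, on their centre line; the grasp point (between the pads) lies 19 mm behind it (env.grasp_offset is the distance from the TCP to the grasp point, in m); z points along the fingers, y is the line along which they close (so a half turn about z gives the same grasp; the last joint's range is limited). The gripper opens to 87 mm and grips with 3 to 60 N. Pads are 19 mm wide; open, the fingers measure 117 mm over their backs; the gripper's body (75 mm by 190 mm) begins 51 mm behind the grasp point.
Start: joints at [-63.421, 18.392, -4.016, 83.108, 1.295, 78.541, -3.26], TCP at [0.283, 0.585, 0.223] pointing down, gripper open.
Joint ranges: [-163.93, 163.93], [-17.29, 119.83], [-79.2, 71.16], [3.27, 140.29], [-89.18, 269.18], [5.43, 117.66], [-154.24, 154.24]. Speed limits (degrees/s): [147.25, 147.25, 180, 180, 180, 180, 180].

### API

Orientations are given as [roll, pitch, yaw] about the fixed x, y, z axes, in that order (R = Rz(yaw) Ry(pitch) Rx(roll)).
In Python, from cell import env gives the robot as it stands. The module is installed in compiled form; this text tells all that it offers.
- The arm moves only by the tool drive_tool, never from a script. Its argument "moves" is one flat list of numbers, 5 for each row, row after row: the shift along the tool's x, y, z in units of 40 mm (1.0 is 40 mm), then the turn about the tool's z in units of 10 degrees (1.0 is 10 degrees), then the finger opening in mm, from 0 to 87. A call has 1 to 5 rows; each row is the pose to reach, as a shift and turn from the pose commanded when the call began, along the tool's axes at that moment; what a row does not reach only later rows make up. A row lasts 1/8 s, in which the tool goes at most 62.5 mm and 10.7 degrees, less where a joint would pass 70% of its speed; a pose out of reach is approached as far as the arm can. A call with a gripper value outside its range is refused whole. The fingers move at their own pace and stop on an object; "squeeze" is the grip in N (left out, the last holds). Time passes only in rows, so rows that repeat a pose let the fingers close. It gives the time, the measured TCP pose, the force, the opening and the grip force at its end, in the units of the state.
- env.get_obs(): the state, without advancing time (a new reading comes with each control period).
- env.read_camera(name): name is "scene" or "top" or "wrist"; returns (picture, depth): 480x640x3 uint8, red, green, blue; 480x640 float32, m along the optical axis (not along the pixel's ray), 0 where there is no reading.
- env.camera_model(name): a dict with "K" (3x3 intrinsics, pixels), "k1" (the pictures are not rectified: a ray, as slopes to the right and down, at radius r is drawn at 1 + k1 r^2 times it, then the intrinsics apply), "rvec" (rotation vector, rad) and "tvec" (3), from world to camera coordinates, as OpenCV has them; the wrist camera has in their place "tool_from_camera" (4x4, takes a point from camera to tool coordinates, whose origin is the TCP and whose axes are the flange's). Camera axes: x right, y down, z forward; pixel columns grow to the right and rows downward; lengths in m; the calibration is good to about 2 mm. A picture is of the moment at which its call begins: read the wrist's pose just before it. camera_model takes no time and is no camera call.
- env.sign_off(): hands the job in; it is judged then, once.
The state is a dict: "time_s": time; "qpos": joint angles; "joint_velocities": joint speeds; "effort": joint torques, N m; "tool_pos": TCP position; "tool_rot": TCP orientation; "force": force on the tool from outside, world axes, zero at the start; "wrist_torque": the same for the moment, N m; "grip_width": finger opening in m; "grasp_force": force on a finger pad.
Only numpy, scipy, OpenCV 4.12 (cv2) and the standard library are available. Lean on these libraries where they do the work, as an engineer would, in place of code of your own. Each camera call takes 0.05 s, during which the arm holds its last target. There are 200 camera calls.

## Working session

There is one attempt and no reset: what is moved stays moved. The work goes in short steps, Python scripts to look and compute and a tool call to move; the robot and the scene stay as the last step left them, time stands still between calls to the robot, and variables do not carry over. Pictures are saved under pics/ and viewed, at most 10 in all, crops included, and the job is handed in when it is done.

Besides the shell and the picture viewer there is one more tool, called after "Emit:" by a JSON object that holds its "fn" and its "kwargs". drive_tool: Moves the arm, as the interface text tells. Its arguments: {"type":"object","properties":{"moves":{"type":"array","items":{"type":"number"}},"squeeze":{"type":"number"}},"required":["moves"]}

```bash
mkdir -p pics; cat > h.py <<'E'
import numpy as np, cv2
from scipy.spatial.transform import Rotation as R
from cell import env
def cam(n):
    m=env.camera_model(n); K=np.array(m["K"],float)
    if n=="wrist":
        o=env.get_obs(); T=np.eye(4); T[:3,:3]=R.from_euler('xyz',o["tool_rot"],degrees=True).as_matrix(); T[:3,3]=o["tool_pos"]
        W=T@np.array(m["tool_from_camera"])
    else:
        V=np.eye(4); V[:3,:3]=cv2.Rodrigues(np.array(m["rvec"],float))[0]; V[:3,3]=np.ravel(m["tvec"]); W=np.linalg.inv(V)
    return K,float(m["k1"]),W
def slopes(K,k1,uv):
    uv=np.atleast_2d(np.array(uv,float)); d=np.c_[(uv[:,0]-K[0,2])/K[0,0],(uv[:,1]-K[1,2])/K[1,1]]; s=d.copy()
    for _ in range(20): s=d/(1+k1*(s**2).sum(1,keepdims=True))
    return s
def plane(c,uv,z):
    K,k1,W=c; d=np.c_[slopes(K,k1,uv),np.ones(len(np.atleast_2d(uv)))]@W[:3,:3].T
    return W[:3,3]+d*((z-W[2,3])/d[:,2])[:,None]
def proj(c,p):
    K,k1,W=c; q=(np.atleast_2d(p)-W[:3,3])@W[:3,:3]; s=q[:,:2]/q[:,2:]; s=s*(1+k1*(s**2).sum(1,keepdims=True))
    return s*[K[0,0],K[1,1]]+[K[0,2],K[1,2]]
def snap(n):
    c=cam(n); im,d=env.read_camera(n); return c,im,d
def save(f,im): cv2.imwrite('pics/'+f,im[:,:,::-1])
def cloud(c,d):
    K,k1,W=c; v,u=np.mgrid[:480,:640]; s=slopes(K,k1,np.c_[u.ravel(),v.ravel()]); z=d.ravel()[:,None]
    return ((np.c_[s,np.ones(len(s))]*z)@W[:3,:3].T+W[:3,3]).reshape(480,640,3)
E
python3 - <<'E'
from h import *
for n in ("top","scene"):
    c,im,d=snap(n); save(n+'0.png',im); np.savez(n+'0.npz',im=im,d=d,K=c[0],k1=c[1],W=c[2]); print(n,c[0][0,0],c[1],c[2].round(3).tolist())
o=env.get_obs(); print(o)
E
```

```text
top 559.5780547244268 0.0038133203421645443 [[0.017, -0.996, 0.084, 0.437], [-1.0, -0.017, 0.0, 0.132], [0.001, -0.084, -0.996, 1.667], [0.0, 0.0, 0.0, 1.0]]
scene 573.6265205404783 0.048329951599812036 [[0.51, -0.601, 0.615, -0.277], [-0.86, -0.359, 0.362, -0.345], [0.003, -0.714, -0.7, 1.046], [0.0, 0.0, 0.0, 1.0]]
{'time_s': 0.1, 'qpos': array([-63.4208315 ,  18.43585546,  -4.01672673,  83.16711973,
         1.29529236,  78.54205502,  -3.25944155]), 'joint_velocities': array([-0.07724367, -0.09193239,  0.00229695, -0.10357403, -0.00494735,
       -0.08617518,  0.0344735 ]), 'effort': array([ 1.88829739e-05, -4.92571557e+01, -4.05425057e-01, -3.13398135e+01,
       -6.41048932e-02,  3.94559931e-02,  7.42536349e-05]), 'tool_pos': array([0.28242554, 0.58488418, 0.22156618]), 'tool_rot': array([-1.79900224e+02,  5.38047376e-03,  1.54232164e+02]), 'force': array([ 0.60021685, -0.80889888,  0.25252868]), 'wrist_torque': array([-0.02500855, -0.0332449 , -0.00644521]), 'grasp_force': 0.0, 'grip_width': 0.08696386460634233}
```

View pics/top0.png

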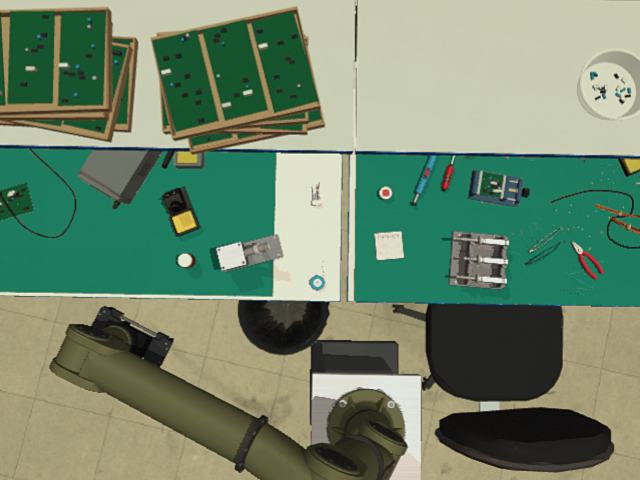

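View pics/scene0.png

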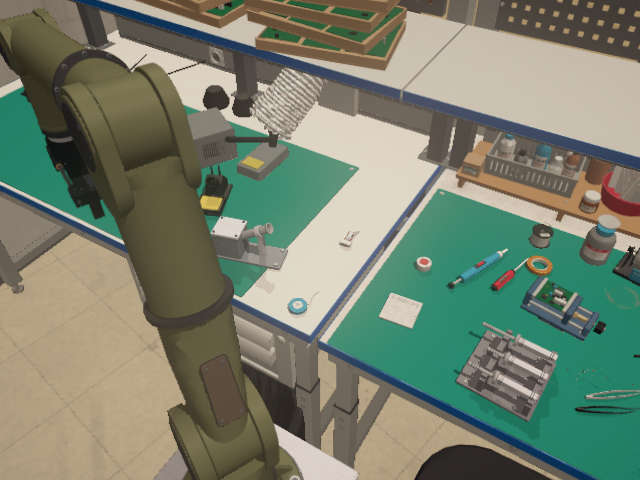

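```bash
python3 - <<'E'
from h import *
f=np.load('top0.npz'); c=(f['K'],float(f['k1']),f['W']); im=f['im']; P=cloud(c,f['d'])
def at(u,v): return P[v,u].round(3).tolist()
a=cv2.resize(im[225:292,440:520],None,fx=5,fy=5,interpolation=cv2.INTER_CUBIC); b=cv2.resize(im[225:285,205:295],None,fx=4.4,fy=4.4,interpolation=cv2.INTER_CUBIC)
h=max(a.shape[0],b.shape[0]); f2=np.zeros((h,a.shape[1]+b.shape[1],3),np.uint8); f2[:a.shape[0],:a.shape[1]]=a; f2[:b.shape[0],a.shape[1]:]=b; save('crop1.png',f2); print(f2.shape,a.shape)
hsv=cv2.cvtColor(im,cv2.COLOR_RGB2HSV)
for n,(u0,u1,v0,v1),z in (("plate",(368,410,225,268),.006),("rack",(440,520,225,295),.05)):
    s=np.zeros((480,640),np.uint8); s[v0:v1,u0:u1]=255
    m=((hsv[...,1]<70)).astype(np.uint8)*s
    k=max(cv2.findContours(m,cv2.RETR_EXTERNAL,2)[0],key=cv2.contourArea)
    w=plane(c,k[:,0],z)[:,:2]; r=cv2.minAreaRect(w.astype(np.float32)); print(n,r)
# housing box top by depth
for n,(u0,u1,v0,v1),(za,zb) in (("box",(205,295,225,285),(.078,.09)),("tubehi",(205,295,225,285),(.095,.13)),("rackrods",(440,520,225,295),(.035,.07))):
    Q=P[v0:v1,u0:u1]; m=(Q[...,2]>za)&(Q[...,2]<zb); print(n,m.sum(),cv2.minAreaRect(Q[m][:,:2].astype(np.float32)),Q[m].mean(0).round(3))
for uv in ((100,200),(389,246),(300,220),(480,260)): print(uv,at(*uv))
E
```

```text
(335, 796, 3) (335, 400, 3)
plate ((0.5297716856002808, -0.06310532987117767), (0.08146986365318298, 0.08178755640983582), 5.7331671714782715)
rack ((0.4888359308242798, -0.3182998597621918), (0.16453474760055542, 0.1561947464942932), 85.91043853759766)
box 586 ((0.49390843510627747, 0.3659866452217102), (0.06630367785692215, 0.1229013055562973), 16.176733016967773) [0.488 0.386 0.084]
tubehi 123 ((0.5115669369697571, 0.30638042092323303), (0.02721019648015499, 0.05086313933134079), 16.354238510131836) [0.511 0.304 0.103]
rackrods 1110 ((0.49036508798599243, -0.32033997774124146), (0.15940143167972565, 0.15135537087917328), 87.3756332397461) [ 0.49  -0.336  0.053]
(100, 200) [0.65, 0.802, 0.004]
(389, 246) [0.527, -0.064, 0.005]
(300, 220) [0.601, 0.202, -0.006]
(480, 260) [0.488, -0.318, 0.065]
```

View pics/crop1.png

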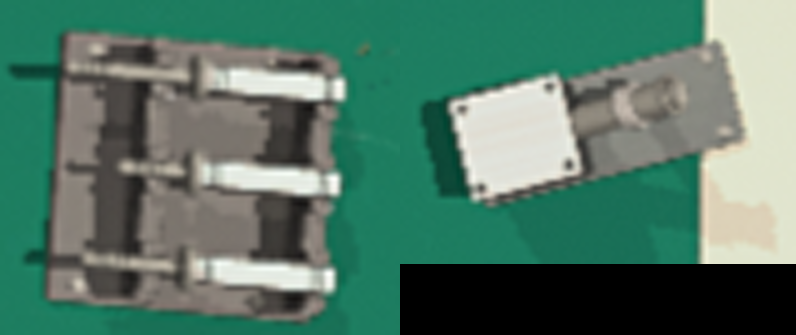

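Emit:
{"fn": "drive_tool", "kwargs": {"moves": [-1.4, -0.74, 0, 0.96, 87, -2.8, -1.48, 0, 1.92, 87, -4.2, -2.22, 0, 2.88, 60, -5.6, -2.96, 0, 3.84, 40, -7, -3.7, 0, 4.8, 40]}}

```text
time_s: 0.72
tool_pos: [0.4687, 0.3318, 0.2223]
tool_rot: [-180.0, -0.0, 105.9]
force: [1.5, 1.5, 0.2]
grip_width: 0.0648
grasp_force: 0.0
```

```bash
python3 - <<'E'
from h import *
c,im,d=snap("wrist"); save('w1.png',im); np.savez('w1.npz',im=im,d=d,K=c[0],k1=c[1],W=c[2]); print(c[2].round(3),proj(c,[[0.51,0.30,0.105],[.49,.37,.084]]))
o=env.get_obs(); print(o['time_s'],o['tool_pos'],o['tool_rot'],o['qpos'])
E
```

```text
[[ 0.962  0.261  0.084  0.445]
 [ 0.274 -0.917 -0.291  0.412]
 [ 0.001  0.303 -0.953  0.384]
 [ 0.     0.     0.     1.   ]] [[366.26728995 288.32299154]
 [366.44036578 189.05145865]]
0.775 [0.47563133 0.32157471 0.22260025] [179.859977     0.39012001 104.87427641] [-47.35971167   9.04768328  11.63483582  94.72922814  -1.44338493
  76.41918457 -20.65175753]
```

View pics/w1.png

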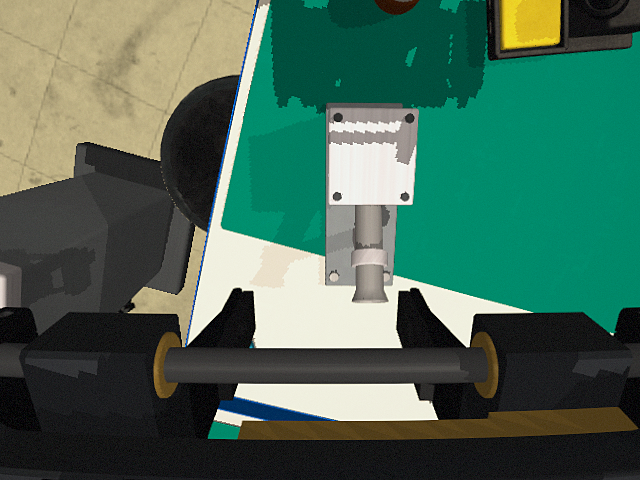

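```bash
python3 - <<'E'
from h import *
f=np.load('w1.npz'); c=(f['K'],float(f['k1']),f['W']); im=f['im']; P=cloud(c,f['d'])
hsv=cv2.cvtColor(im,cv2.COLOR_RGB2HSV)
m=(P[...,2]>.080)&(P[...,2]<.088); m[:, :300]=0; m[:,440:]=0; m[230:]=0; m[:90]=0
mm=m.astype(np.uint8); k=max(cv2.findContours(mm,cv2.RETR_EXTERNAL,2)[0],key=cv2.contourArea)
r=cv2.minAreaRect(plane(c,k[:,0],.084)[:,:2].astype(np.float32)); print('box',r)
s=plane(c,[[338,118],[410,118],[405,197],[337,197]],.084); print('screws',s.mean(0),np.degrees(np.arctan2(*(s[0]+s[1]-s[2]-s[3])[1::-1])))
for v in range(215,306,8):
    row=P[v,340:405]; t=row[:,2]>.06
    if t.any():
        us=np.where(t)[0]+340; mid=(us[0]+us[-1])/2; print(v,us[0],us[-1],P[v,int(mid)].round(4))
for v in (296,298,300,302,304): print(v,plane(c,[370,v],.105).round(4),P[v,370].round(3))
E
```

```text
box ((0.4867783188819885, 0.39388710260391235), (0.06547177582979202, 0.0708700641989708), 16.005550384521484)
screws [0.4874523  0.39321593 0.084     ] 105.55009534831729
215 355 385 [0.4991 0.351  0.0821]
223 355 381 [0.4994 0.3447 0.0831]
231 355 381 [0.5008 0.3392 0.0863]
239 355 382 [0.5022 0.3339 0.0896]
247 355 382 [0.5035 0.3286 0.0928]
255 351 386 [0.504  0.3246 0.0999]
263 351 387 [0.506  0.3198 0.1034]
271 356 383 [0.5085 0.3129 0.1013]
279 356 383 [0.5096 0.3081 0.1053]
287 356 383 [0.5111 0.3026 0.1075]
295 354 404 [0.5191 0.3004 0.1125]
303 398 404 [0.4978 0.3474 0.229 ]
296 [[0.5147 0.2946 0.105 ]] [0.512 0.299 0.116]
298 [[0.5153 0.293  0.105 ]] [0.512 0.298 0.116]
300 [[0.5158 0.2914 0.105 ]] [0.513 0.295 0.114]
302 [[0.5163 0.2898 0.105 ]] [0.519 0.285 0.094]
304 [[0.5169 0.2881 0.105 ]] [ 0.544  0.241 -0.   ]
```

Emit:
{"fn": "drive_tool", "kwargs": {"moves": [-1.52, -0.14, 0, 0, 40, -3.04, -0.28, 0, 0, 40, -4.56, -0.42, 0, 0, 40, -6.08, -0.56, 0, 0, 40, -7.6, -0.7, 0, 0, 40]}}

```text
time_s: 1.4
tool_pos: [0.5259, 0.0323, 0.2224]
tool_rot: [180.0, -0.0, 106.3]
force: [1.4, 0.1, 0.2]
grip_width: 0.0399
grasp_force: 0.0
```

Emit:
{"fn": "drive_tool", "kwargs": {"moves": [-1.4, -0.37, 0, 0.4, 40, -2.8, -0.75, 0, 0.8, 40, -4.2, -1.13, 0, 1.2, 40, -5.6, -1.5, 0, 1.6, 40, -7, -1.88, 0, 2.0, 40]}}

```text
time_s: 2.02
tool_pos: [0.532, -0.2571, 0.2224]
tool_rot: [180.0, -0.0, 86.2]
force: [1.3, 0.3, 0.1]
grip_width: 0.0403
grasp_force: 0.0
```

```bash
python3 - <<'E'
from h import *
c,im,d=snap("wrist"); save('w2.png',im); np.savez('w2.npz',im=im,d=d,K=c[0],k1=c[1],W=c[2])
o=env.get_obs(); print(o['time_s'],o['tool_pos'],o['tool_rot'],o['qpos'])
E
```

```text
2.075 [ 0.52939407 -0.2673212   0.22266326] [179.98289021   0.44332887  85.45939487] [-10.48889099  13.10870302  40.46656927  93.08878663  -8.28923874
  76.79651237  26.56862124]
```

View pics/w2.png

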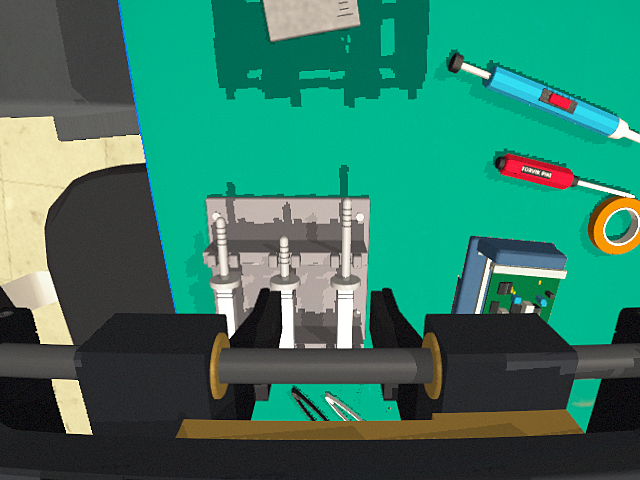

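```bash
python3 - <<'E'
from h import *
f=np.load('w2.npz'); c=(f['K'],float(f['k1']),f['W']); im=f['im']; P=cloud(c,f['d'])
g=cv2.cvtColor(im,cv2.COLOR_RGB2GRAY)
print('tip',plane(c,[347,199],.05))
pts=[]
for v in list(range(206,272,8))+list(range(296,340,8)):
    z=P[v,335:360,2]; t=np.where((z>.046)&(z<.075))[0]+335
    if len(t) and t[-1]-t[0]<22:
        mid=t.mean(); w=plane(c,[mid,v],.052)[0]; pts.append(w[:2]); print(v,t[0],t[-1],w.round(4),P[v,int(mid)].round(3))
pts=np.array(pts); k=np.polyfit(pts[:,1],pts[:,0],1); print('dir deg',90-np.degrees(np.arctan(k[0])), 'x at y=-.35,-.31',np.polyval(k,[-.35,-.31]))
for v in range(270,300,3): print(v,P[v,345].round(4))
E
```

```text
tip [[ 0.55119634 -0.2420265   0.05      ]]
206 342 351 [ 0.5504 -0.2476  0.052 ] [ 0.55  -0.247  0.054]
214 342 351 [ 0.55   -0.2546  0.052 ] [ 0.55  -0.254  0.053]
222 342 350 [ 0.5492 -0.2617  0.052 ] [ 0.549 -0.261  0.054]
230 342 350 [ 0.5488 -0.2688  0.052 ] [ 0.549 -0.268  0.055]
238 342 350 [ 0.5485 -0.2761  0.052 ] [ 0.548 -0.276  0.054]
246 342 350 [ 0.5481 -0.2834  0.052 ] [ 0.548 -0.283  0.054]
270 341 349 [ 0.546 -0.306  0.052] [ 0.546 -0.306  0.053]
296 337 352 [ 0.5443 -0.3315  0.052 ] [ 0.544 -0.329  0.057]
304 337 352 [ 0.5438 -0.3396  0.052 ] [ 0.543 -0.337  0.057]
312 337 352 [ 0.5434 -0.3478  0.052 ] [ 0.543 -0.346  0.056]
320 337 352 [ 0.543  -0.3562  0.052 ] [ 0.542 -0.354  0.056]
328 337 351 [ 0.5421 -0.3646  0.052 ] [ 0.542 -0.362  0.057]
336 337 351 [ 0.5416 -0.3732  0.052 ] [ 0.542 -0.371  0.056]
dir deg 85.99193330793892 x at y=-.35,-.31 [0.54319955 0.54600228]
270 [ 0.546  -0.3056  0.053 ]
273 [ 0.5458 -0.3076  0.0551]
276 [ 0.5457 -0.3108  0.0544]
279 [ 0.5456 -0.3141  0.0534]
282 [ 0.5454 -0.3163  0.0551]
285 [ 0.5451 -0.3165  0.0612]
288 [ 0.5449 -0.3187  0.0628]
291 [ 0.5447 -0.3212  0.0635]
294 [ 0.5447 -0.3275  0.0563]
297 [ 0.5446 -0.33    0.0573]
```

Emit:
{"fn": "drive_tool", "kwargs": {"moves": [-0.8, 0.12, 0.8, 0, 40, -1.6, 0.24, 1.6, 0, 40, -2.42, 0.36, 2.5, 0, 40, -2.42, 0.36, 2.5, 0, 40, -2.42, 0.36, 2.5, 0, 40]}}

```text
time_s: 2.7
tool_pos: [0.5405, -0.3525, 0.1227]
tool_rot: [-180.0, -0.0, 86.3]
force: [0.4, -0.6, 0.9]
grip_width: 0.04
grasp_force: 0.0
```

```bash
python3 - <<'E'
from h import *
o=env.get_obs(); print(o['time_s'],o['tool_pos'],o['tool_rot'],o['joint_velocities'].round(2),o['force'])
E
```

```text
2.7 [ 0.5405054  -0.35250554  0.12269631] [-1.79997295e+02 -4.07387392e-02  8.62736292e+01] [-1.03 -1.33 -0.19 -0.78 -0.11 -0.17  0.07] [ 0.38201848 -0.60860593  0.92815329]
```

Emit:
{"fn": "drive_tool", "kwargs": {"moves": [-0.12, 0.07, 0.8, 0, 40, -0.12, 0.07, 1.6, 0, 40, -0.12, 0.07, 2.27, 0, 40, -0.12, 0.07, 2.27, 0, 40, -0.12, 0.07, 2.27, 0, 40], "squeeze": 12}}

```text
time_s: 3.32
tool_pos: [0.5442, -0.3581, 0.0339]
tool_rot: [179.8, 0.0, 86.3]
force: [0.1, -0.2, 0.3]
grip_width: 0.04
grasp_force: 0.0
```

Emit:
{"fn": "drive_tool", "kwargs": {"moves": [0, 0, 0, 0, 25, 0, 0, 0, 0, 16, 0, 0, 0, 0, 10, 0, 0, 0, 0, 10, 0, 0, 0, 0, 10], "squeeze": 12}}

```text
time_s: 3.95
tool_pos: [0.5426, -0.3584, 0.032]
tool_rot: [180.0, -0.0, 86.2]
force: [-0.7, 0.8, 2.0]
grip_width: 0.0136
grasp_force: 12.0
```

Emit:
{"fn": "drive_tool", "kwargs": {"moves": [0, 0, -0.6, 0, 10, 0, 0, -1.6, 0, 10, 0, 0, -2.8, 0, 10, 0, 0, -4, 0, 10, 0, 0, -4.4, 0, 10], "squeeze": 20}}

```text
time_s: 4.58
tool_pos: [0.5435, -0.3595, 0.2109]
tool_rot: [179.7, 0.1, 86.2]
force: [0.3, -0.8, -1.2]
grip_width: 0.014
grasp_force: 20.0
```

```bash
cat >> h.py <<'E'
def toolplane(c,uv):
    # ray meets the tool's xz plane (y=0): tool x,z in mm
    K,k1,_=c; T=np.array(env.camera_model("wrist")["tool_from_camera"])
    d=np.c_[slopes(K,k1,uv),np.ones(len(np.atleast_2d(uv)))]@T[:3,:3].T
    p=T[:3,3]+d*(-T[1,3]/d[:,1])[:,None]; return p*1000
E
python3 - <<'E'
from h import *
c,im,d=snap("wrist"); save('w3.png',im[150:450,200:500]); np.savez('w3.npz',im=im,d=d,K=c[0],k1=c[1],W=c[2])
o=env.get_obs(); print(o['time_s'],o['tool_pos'],o['tool_rot'],o['force'],o['wrist_torque'],o['grip_width'])
T=np.array(env.camera_model("wrist")["tool_from_camera"]); print(T.round(3))
P=cloud(c,d); Rt=R.from_euler('xyz',o['tool_rot'],degrees=True).as_matrix()
Q=((P-o['tool_pos'])@Rt)*1000
m=(abs(Q[...,1])<16)&(abs(Q[...,2]+19)<60)&(Q[...,0]>15)&(Q[...,0]<140)&(d>0)
q=Q[m]
for x in range(15,130,8):
    s=q[abs(q[:,0]-x)<4]
    if len(s)>5: print(x,len(s),s[:,1].min().round(1),s[:,1].max().round(1),'y',np.median(s[:,1]).round(1),'z',np.percentile(s[:,2],[5,50]).round(1))
print(q[:,0].max())
E
```

```text
4.625 [ 0.54368592 -0.35944452  0.21134527] [1.79728549e+02 1.05771018e-01 8.62243009e+01] [ 1.19754751 -1.03936198 -0.27361287] [-0.11393998 -0.01804973 -0.00053407] 0.013827026485553036
[[-0.    -0.953 -0.302  0.084]
 [ 1.    -0.     0.001 -0.   ]
 [-0.001 -0.302  0.953 -0.162]
 [ 0.     0.     0.     1.   ]]
15 367 -12.4 11.3 y -0.7 z [-74.9 -24.1]
23 719 -7.8 6.7 y -0.3 z [-25.  -24.1]
31 835 -12.6 11.6 y -0.3 z [-76.5 -24.1]
39 2418 -16.0 16.0 y -0.0 z [-77.7 -28. ]
47 454 -11.7 11.1 y -0.3 z [-21.8 -20.4]
55 467 -4.4 3.3 y -0.3 z [-21.8 -20.4]
63 508 -4.3 3.7 y -0.3 z [-21.8 -20.3]
71 534 -4.3 3.6 y -0.3 z [-21.8 -20.3]
79 551 -4.2 3.5 y -0.3 z [-21.6 -20.2]
87 559 -4.2 3.7 y -0.3 z [-21.6 -20.3]
95 616 -4.5 3.8 y -0.3 z [-21.6 -20.4]
103 623 -4.4 4.0 y -0.3 z [-21.9 -20.3]
111 636 -4.3 4.0 y -0.0 z [-21.7 -20.2]
119 101 -3.6 3.3 y -0.3 z [-21.3 -19.6]
117.18977612914736
```

View pics/w3.png

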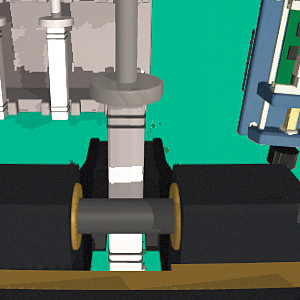

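Emit:
{"fn": "drive_tool", "kwargs": {"moves": [0.9, 0, 0, 0, 10, 2.3, -0.1, 0, 0, 10, 3.8, -0.2, 0, 0, 10, 5.3, -0.3, 0, 0, 10, 6.75, -0.4, 0, 0, 10], "squeeze": 20}}

```text
time_s: 5.25
tool_pos: [0.5431, -0.0853, 0.2056]
tool_rot: [-179.8, -0.0, 86.3]
force: [1.1, -0.2, -0.8]
grip_width: 0.0134
grasp_force: 20.0
```

Emit:
{"fn": "drive_tool", "kwargs": {"moves": [1.5, -0.1, 0, -0.5, 10, 3, -0.2, 0, -1, 10, 4.5, -0.3, 0, -1.5, 10, 5.9, -0.4, 0, -1.98, 10, 6.75, -0.4, 0, -1.98, 10], "squeeze": 20}}

```text
time_s: 5.88
tool_pos: [0.5441, 0.1864, 0.2052]
tool_rot: [-179.8, -0.0, 106.3]
force: [0.4, 0.2, -1.6]
grip_width: 0.0139
grasp_force: 20.0
```

Emit:
{"fn": "drive_tool", "kwargs": {"moves": [0, 0, 0, 0, 10], "squeeze": 20}}

```text
time_s: 6.0
tool_pos: [0.5442, 0.1866, 0.205]
tool_rot: [-179.8, -0.0, 106.4]
force: [0.0, -0.7, -1.1]
grip_width: 0.0138
grasp_force: 20.0
```

```bash
python3 - <<'E'
from h import *
c,im,d=snap("wrist"); np.savez('w4.npz',im=im,d=d,K=c[0],k1=c[1],W=c[2])
o=env.get_obs(); print(o['time_s'],o['tool_pos'],o['tool_rot'],o['qpos'].round(1))
a=proj(c,[[.516,.292,.105]])[0]; print(a); u,v=a.astype(int)
print(c[0][0,0])
save('w4.png',im)
E
```

```text
6.05 [0.544803   0.18353125 0.20540778] [-1.79784776e+02  5.86537606e-02  1.06202092e+02] [-41.3  10.1  22.6  96.1  -3.9  74.8  -1.7]
[330.97962048  74.40894338]
397.87211424751547
```

View pics/w4.png

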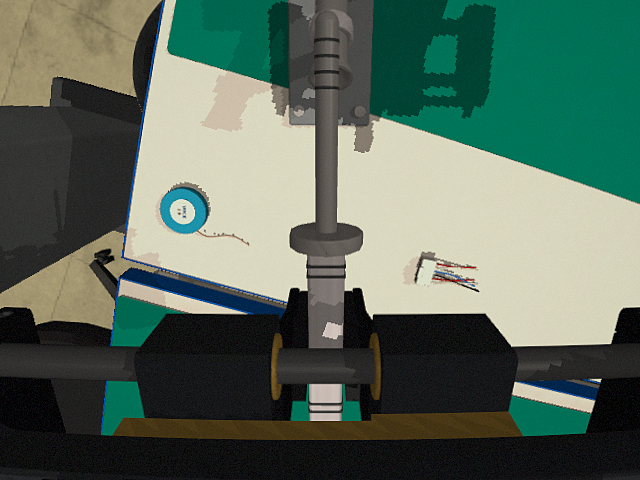

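```bash
python3 - <<'E'
from h import *
f=np.load('w4.npz'); c=(f['K'],float(f['k1']),f['W']); d=f['d']; P=cloud(c,d)
M=np.array([.516,.292,.105]); y=np.array([-.2756,.9613,0]); x=np.array([.9613,.2756,0])
n=-y*.866+np.array([0,0,.5]); up=y*.5+np.array([0,0,.866])
Q=(P-M)*1000; s=Q@n; t=Q@up; l=Q@x
m=(d>0)&(abs(s)<30)&(np.hypot(t,l)<22)
for v in range(0,110,5):
    k=np.where(m[v])[0]
    if len(k): print(v,k[0],k[-1],'l',l[v,k].min().round(1),l[v,k].max().round(1),'s',np.median(s[v,k]).round(1),'t',t[v,k].min().round(1),t[v,k].max().round(1))
k=(d>0)&(abs(s)<2.5)&(np.hypot(t,l)<18)&(np.hypot(t,l)>8); print('face',k.sum(),l[k].min(),l[k].max(),t[k].min(),t[k].max())
# rod tip in same frame
r=(d>0)&(abs(P[...,2]-.226)<.008); r[230:]=0; print('rod l',[(v,l[v][r[v]].min().round(1),l[v][r[v]].max().round(1)) for v in (20,60,100,140,180) if r[v].any()])
E
```

```text
25 314 346 l -10.7 9.0 s -28.0 t 7.9 12.1
30 310 351 l -13.3 12.4 s -27.0 t 3.9 8.9
35 308 352 l -14.6 13.2 s -25.9 t 0.9 8.5
40 309 352 l -14.0 13.3 s -25.0 t -0.9 8.0
45 311 350 l -12.9 12.3 s -19.1 t -7.8 7.9
50 314 348 l -10.6 10.7 s -13.1 t -1.3 8.1
55 313 348 l -11.3 10.7 s -10.7 t -1.8 8.6
60 313 348 l -11.2 10.8 s -4.3 t -3.4 10.8
65 311 349 l -12.3 10.8 s -0.3 t 2.3 11.1
70 309 351 l -13.4 11.9 s 1.3 t -4.6 7.9
75 307 353 l -14.7 13.5 s 1.4 t -6.8 3.5
80 308 352 l -14.2 13.2 s 1.7 t -8.2 -1.9
85 312 348 l -11.9 10.9 s 1.6 t -10.0 -7.7
face 398 -14.746120985045199 13.664362411569373 -14.57966415880174 11.654795275563608
rod l [(20, np.float64(-6.5), np.float64(1.0)), (60, np.float64(-6.5), np.float64(1.2)), (100, np.float64(-6.5), np.float64(1.0)), (140, np.float64(-6.5), np.float64(1.2)), (180, np.float64(-6.5), np.float64(1.0))]
```

Emit:
{"fn": "drive_tool", "kwargs": {"moves": [-0.9, 0.05, 0.4, 0, 10, -0.95, 0.05, 1.6, 0, 10, -0.95, 0.05, 2.98, 0, 10, -0.95, 0.05, 2.98, 0, 10, -0.95, 0.05, 2.98, 0, 10], "squeeze": 20}}

```text
time_s: 6.68
tool_pos: [0.5596, 0.1457, 0.09]
tool_rot: [179.9, 0.0, 105.9]
force: [-0.9, 0.0, -0.2]
grip_width: 0.0139
grasp_force: 20.0
```

```bash
cat >> h.py <<'E'
M=np.array([.516,.290,.105]); YH=np.array([-.2756,.9613,0]); XH=np.array([.9613,.2756,0])
def rod():
    """rod in the wrist picture: tilt (tip down +), axis height at tool x, tip, y; and tool relative to mouth"""
    o=env.get_obs(); c,im,d=snap("wrist"); P=cloud(c,d); Rt=R.from_euler('xyz',o['tool_rot'],degrees=True).as_matrix()
    Q=((P-o['tool_pos'])@Rt)*1000
    m=(d>0)&(abs(Q[...,1])<6)&(Q[...,0]>52)&(Q[...,0]<122)&(Q[...,2]>-45)&(Q[...,2]<75)
    q=Q[m]
    b=[]
    for x in range(54,122,3):
        s=q[abs(q[:,0]-x)<1.5]
        if len(s)>15: b.append((x,np.percentile(s[:,2],5),np.median(s[:,1])))
    b=np.array(b); k=np.polyfit(b[:,0],b[:,1],1); res=abs(np.polyval(k,b[:,0])-b[:,1])
    for _ in range(3): g=res<1.5; k=np.polyfit(b[g,0],b[g,1],1); res=abs(np.polyval(k,b[:,0])-b[:,1])
    th=np.degrees(np.arctan(k[0])); D=(o['tool_pos']-M)*1000
    print('t %.2f tilt %.1f axis z at x=0 %.1f, y %.1f, n %d/%d xmax %.0f'%(o['time_s'],th,k[1]+3.9/np.cos(np.radians(th)),np.median(b[g,2]),g.sum(),len(b),b[g,0].max()))
    print('tool h %.1f l %.1f z %.1f yaw %.1f'%(-D@YH,D@XH,D[2],o['tool_rot'][2]),'force',o['force'].round(2),'tq',o['wrist_torque'].round(3),'grip',round(o['grip_width']*1000,1),o['grasp_force'])
    return c,im,d
E
python3 - <<'E'
from h import *
rod()
E
```

```text
t 6.67 tilt 0.1 axis z at x=0 -18.4, y -0.2, n 22/22 xmax 117
tool h 150.7 l 2.1 z -15.0 yaw 105.9 force [-0.88  0.02 -0.16] tq [-0.1    0.    -0.004] grip 13.9 19.988110978156328
```

Emit:
{"fn": "drive_tool", "kwargs": {"moves": [0.4, -0.05, 0.1, 0, 10, 0.55, -0.05, 0.1, 0, 10, 0.55, -0.05, 0.1, 0, 10]}}

```text
time_s: 7.1
tool_pos: [0.5504, 0.1688, 0.0851]
tool_rot: [180.0, -0.0, 106.2]
force: [-0.1, -0.4, -1.4]
grip_width: 0.0139
grasp_force: 20.0
```

```bash
python3 - <<'E'
from h import *
rod()
o=env.get_obs(); print(o['tool_pos'],o['joint_velocities'].round(1))
D=(o['tool_pos']-M)*1000;print(-D@YH,D@XH,D[2])
E
```

```text
t 7.10 tilt -0.1 axis z at x=0 -18.2, y -0.2, n 22/23 xmax 117
tool h 126.0 l -0.4 z -19.9 yaw 106.2 force [-0.11 -0.42 -1.36] tq [-0.051  0.057 -0.059] grip 13.9 19.98815364204347
[0.55057545 0.16795688 0.08499966] [ 0.6  0.2  0.7  0.1  0.3 -0.2  0.1]
126.8490425131225 -0.39769927185937476 -20.000336835234584
```

Emit:
{"fn": "drive_tool", "kwargs": {"moves": [0.15, 0.01, -0.02, 0, 10, 0.3, 0.01, -0.02, 0, 10, 0.4, 0.01, -0.02, 0, 10, 0.4, 0.01, -0.02, 0, 10, 0.4, 0.01, -0.02, 0, 10], "squeeze": 15}}

```text
time_s: 7.78
tool_pos: [0.5466, 0.1825, 0.0854]
tool_rot: [180.0, 0.0, 106.0]
force: [-0.0, -0.0, -0.7]
grip_width: 0.014
grasp_force: 15.0
```

Emit:
{"fn": "drive_tool", "kwargs": {"moves": [0, 0, 0, 0, 10, 0, 0, 0, 0, 10], "squeeze": 4}}

```text
time_s: 8.02
tool_pos: [0.5466, 0.1825, 0.0854]
tool_rot: [180.0, 0.0, 106.0]
force: [0.3, 0.7, -1.0]
grip_width: 0.014
grasp_force: 4.0
```

```bash
python3 - <<'E'
from h import *
rod()
E
```

```text
t 8.03 tilt -0.0 axis z at x=0 -18.0, y -0.2, n 21/23 xmax 114
tool h 111.7 l -0.2 z -19.6 yaw 106.0 force [ 0.3   0.72 -0.97] tq [-0.097  0.053 -0.018] grip 14.0 3.998468283971306
```

Emit:
{"fn": "drive_tool", "kwargs": {"moves": [0.01, 0, -0.12, 0, 10, 0.02, 0, -0.26, 0, 10, 0.05, 0, -0.42, 0, 10, 0.09, 0, -0.58, 0, 10, 0.13, 0, -0.72, 0, 10], "squeeze": 4}}

```text
time_s: 8.7
tool_pos: [0.5452, 0.188, 0.1148]
tool_rot: [180.0, -0.0, 106.0]
force: [-1.8, -0.3, -1.6]
grip_width: 0.0139
grasp_force: 4.0
```

```bash
python3 - <<'E'
from h import *
c,im,d=rod(); np.savez('w5.npz',im=im,d=d,K=c[0],k1=c[1],W=c[2])
E
```

```text
t 8.70 tilt 12.8 axis z at x=0 -17.8, y -0.3, n 20/23 xmax 120
tool h 106.1 l -0.0 z 9.8 yaw 106.0 force [-1.79 -0.27 -1.64] tq [-0.236  0.009  0.032] grip 13.9 3.9999267255188897
```

Emit:
{"fn": "drive_tool", "kwargs": {"moves": [0.05, 0, -0.14, 0, 10, 0.11, 0, -0.28, 0, 10, 0.17, 0, -0.41, 0, 10, 0.25, 0, -0.55, 0, 10, 0.33, 0, -0.68, 0, 10], "squeeze": 4}}

```text
time_s: 9.38
tool_pos: [0.5414, 0.2007, 0.1418]
tool_rot: [180.0, -0.0, 106.0]
force: [0.1, 0.4, -0.5]
grip_width: 0.0139
grasp_force: 4.0
```

```bash
python3 - <<'E'
from h import *
c,im,d=rod(); np.savez('w6.npz',im=im,d=d,K=c[0],k1=c[1],W=c[2])
E
```

```text
t 9.38 tilt 25.2 axis z at x=0 -12.6, y -0.1, n 15/23 xmax 120
tool h 92.8 l -0.2 z 36.8 yaw 106.0 force [ 0.13  0.43 -0.52] tq [-0.167  0.001 -0.014] grip 13.9 3.999889218248427
```

```bash
cat >> h.py <<'E'
def tilt(d,lo=42,hi=100):
    T=np.array(env.camera_model("wrist")["tool_from_camera"]); K,k1,_=cam("wrist"); Q=cloud((K,k1,T),d)*1000
    m=(d>0)&(abs(Q[...,1])<3)&(Q[...,0]>lo)&(Q[...,0]<hi)&(Q[...,2]>-40)&(Q[...,2]<70); q=Q[m]
    for x in range(lo,hi,6):
        s=q[abs(q[:,0]-x)<2]
        if len(s)>5: print(x,np.percentile(s[:,2],[5,50]).round(1),end='; ')
    print()
E
python3 - <<'E'
from h import *
tilt(np.load('w6.npz')['d'],0,124)
tilt(np.load('w5.npz')['d'],0,124)
E
```

```text
0 [-25.6 -24.4]; 6 [-23.4 -22.1]; 12 [-20.  -18.4]; 18 [-16.7 -15.1]; 24 [-13.3 -11.7]; 30 [-9.9 -8.7]; 36 [-9.  -6.2]; 42 [-10.9  -8.5]; 48 [3.7 5.4]; 54 [7.5 8.8]; 60 [10.4 12.3]; 66 [13.7 15.5]; 72 [17.3 18.9]; 78 [20.7 22.2]; 84 [24.  25.6]; 90 [26.9 28.9]; 96 [30.3 31.9]; 102 [25.  27.6]; 108 [32.4 34. ]; 114 [36.1 37.4]; 120 [39.4 40.9]; 
0 [-25.2 -24.2]; 6 [-24.1 -23. ]; 12 [-22.6 -21.5]; 18 [-21.4 -20.3]; 24 [-20.1 -18.9]; 30 [-18.6 -17.6]; 36 [-17.1 -16.3]; 42 [-22.5 -21.1]; 48 [-11.2  -9.9]; 54 [-9.7 -8.4]; 60 [-8.3 -6.9]; 66 [-6.8 -5.6]; 72 [-5.5 -4.1]; 78 [-4.1 -2.8]; 84 [-2.9 -1.5]; 90 [-1.5 -0.2]; 96 [0.2 1.3]; 102 [1.3 2.6]; 108 [2.6 4. ]; 114 [-2.4 -0.9]; 120 [4.3 6.2];
```

Emit:
{"fn": "drive_tool", "kwargs": {"moves": [0.2, 0, 0.12, 0, 10, 0.4, 0, 0.235, 0, 10, 0.6, 0, 0.35, 0, 10, 0.75, 0, 0.435, 0, 10, 0.87, 0, 0.5, 0, 10], "squeeze": 5}}

```text
time_s: 10.05
tool_pos: [0.5316, 0.2343, 0.121]
tool_rot: [-180.0, 0.0, 106.0]
force: [0.2, -0.2, -1.2]
grip_width: 0.014
grasp_force: 5.0
```

```bash
python3 - <<'E'
from h import *
c,im,d=rod(); tilt(d,0,124)
E
```

```text
t 10.05 tilt 30.7 axis z at x=0 -27.4, y -0.1, n 14/23 xmax 120
tool h 57.9 l -0.4 z 16.0 yaw 106.0 force [ 0.21 -0.2  -1.19] tq [-0.113  0.029  0.003] grip 14.0 4.999792259477545
0 [-25.9 -24.6]; 6 [-23.4 -21.8]; 12 [-20.2 -18.3]; 18 [-16.5 -15. ]; 24 [-13.  -11.4]; 30 [-9.7 -8.3]; 36 [-8.9 -5.5]; 42 [-10.3  -8.2]; 48 [4.5 6.1]; 54 [7.8 9.4]; 60 [11.  12.8]; 66 [4.1 5.7]; 72 [10.4 12.6]; 78 [14.5 15.9]; 84 [17.7 19.4]; 90 [17.8 19. ]; 96 [20.7 22.2]; 102 [28.5 29.9]; 108 [31.8 33.2]; 114 [35.3 36.8]; 120 [38.8 40.5];
```

Emit:
{"fn": "drive_tool", "kwargs": {"moves": [0.2, 0, 0.11, 0, 10, 0.37, 0, 0.205, 0, 10, 0.46, 0, 0.255, 0, 10, 0.52, 0, 0.29, 0, 10, 0.56, 0, 0.312, 0, 10], "squeeze": 5}}

```text
time_s: 10.72
tool_pos: [0.5261, 0.2538, 0.1093]
tool_rot: [-180.0, 0.1, 106.0]
force: [-0.9, -5.0, 4.8]
grip_width: 0.0139
grasp_force: 5.0
```

```bash
python3 - <<'E'
from h import *
c,im,d=rod(); tilt(d,0,100); save('w7.png',im[100:400,160:480])
E
```

```text
t 10.72 tilt 24.4 axis z at x=0 -18.5, y 0.0, n 6/23 xmax 108
tool h 37.6 l -0.2 z 4.3 yaw 106.0 force [-0.92 -4.96  4.8 ] tq [-1.156  0.203 -0.039] grip 13.9 5.001809718087316
0 [-26.  -24.5]; 6 [-23.4 -21.9]; 12 [-20.1 -18.4]; 18 [-16.6 -15. ]; 24 [-13.3 -11.5]; 30 [-10.   -8.6]; 36 [-8.9 -6.1]; 42 [-10.7  -9. ]; 48 [-5.7 -3.1]; 54 [0.9 2.3]; 60 [3.7 5.6]; 66 [7.2 8.6]; 72 [6.9 8.6]; 78 [10.2 12.6]; 84 [17.6 19.5]; 90 [21.5 22.9]; 96 [24.8 26.3];
```

View pics/w7.png

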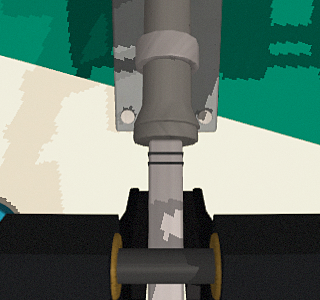

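Emit:
{"fn": "drive_tool", "kwargs": {"moves": [0.02, 0, 0.012, 0, 10, 0.05, 0, 0.03, 0, 10, 0.05, 0, 0.03, 0, 10], "squeeze": 5}}

```text
time_s: 11.15
tool_pos: [0.5257, 0.2555, 0.1082]
tool_rot: [-180.0, 0.1, 105.9]
force: [-0.0, -4.5, 4.6]
grip_width: 0.0141
grasp_force: 5.0
```

```bash
python3 - <<'E'
from h import *
c,im,d=rod(); tilt(d,0,100)
E
```

```text
t 11.15 tilt 29.9 axis z at x=0 -25.7, y -0.1, n 14/23 xmax 105
tool h 35.8 l -0.2 z 3.2 yaw 105.9 force [-0.05 -4.49  4.62] tq [-1.154  0.213  0.057] grip 14.1 5.001706350012682
0 [-26.  -24.5]; 6 [-23.8 -21.9]; 12 [-20.1 -18.7]; 18 [-16.7 -15.2]; 24 [-13.8 -11.9]; 30 [-10.5  -8.5]; 36 [-12.6 -11.2]; 42 [-10.8  -8.8]; 48 [-4.9 -2.3]; 54 [0.7 2. ]; 60 [3.9 5.6]; 66 [5.2 6.5]; 72 [6.8 8.2]; 78 [10.5 15.8]; 84 [17.5 19.3]; 90 [21.1 22.8]; 96 [24.9 26. ];
```

Emit:
{"fn": "drive_tool", "kwargs": {"moves": [-0.2, 0, -0.12, 0, 10, -0.65, 0, -0.38, 0, 10, -1.1, 0, -0.64, 0, 10, -1.6, 0, -0.925, 0, 10, -2.1, 0, -1.21, 0, 10], "squeeze": 12}}

```text
time_s: 11.82
tool_pos: [0.5489, 0.1748, 0.1572]
tool_rot: [180.0, -0.0, 106.0]
force: [0.8, 1.2, -1.0]
grip_width: 0.0135
grasp_force: 12.0
```

Emit:
{"fn": "drive_tool", "kwargs": {"moves": [-0.3, 0, -0.5, 0, 10, -0.5, 0, -1.2, 0, 10, -0.5, 0, -1.2, 0, 10], "squeeze": 20}}

```text
time_s: 12.2
tool_pos: [0.5559, 0.1558, 0.207]
tool_rot: [179.7, -0.0, 105.9]
force: [0.4, 0.2, -1.1]
grip_width: 0.0139
grasp_force: 20.0
```

```bash
python3 - <<'E'
from h import *
c,im,d=rod(); tilt(d,0,126)
E
```

```text
t 12.20 tilt 29.6 axis z at x=0 -18.1, y -0.3, n 16/16 xmax 99
tool h 140.0 l 1.4 z 102.0 yaw 105.9 force [ 0.44  0.17 -1.11] tq [-0.051  0.023 -0.025] grip 13.9 19.997526314109564
0 [-25.9 -24.7]; 6 [-23.7 -21.9]; 12 [-20.1 -18.4]; 18 [-16.8 -15. ]; 24 [-13.1 -11.6]; 30 [-10.1  -8.1]; 36 [-12.4 -10.8]; 42 [-10.5   1.8]; 48 [4.4 6. ]; 54 [7.8 9.5]; 60 [11.3 12.9]; 66 [14.8 16.1]; 72 [18.1 19.4]; 78 [21.3 23. ]; 84 [25.  26.6]; 90 [28.4 29.8]; 96 [31.7 33.4]; 102 [35.4 36.8];
```

Emit:
{"fn": "drive_tool", "kwargs": {"moves": [0.5, -0.02, 0, 0, 10, 1.1, -0.03, 0.2, 0, 10, 1.375, -0.03, 0.6, 0, 10, 1.375, -0.03, 0.9, 0, 10, 1.375, -0.03, 0.9, 0, 10], "squeeze": 20}}

```text
time_s: 12.88
tool_pos: [0.5366, 0.2086, 0.1661]
tool_rot: [-179.8, 0.1, 106.0]
force: [0.1, 0.1, -0.6]
grip_width: 0.0135
grasp_force: 20.0
```

```bash
python3 - <<'E'
from h import *
c,im,d=rod()
E
```

```text
t 12.88 tilt 44.1 axis z at x=0 -45.5, y -0.0, n 4/23 xmax 120
tool h 83.9 l -2.7 z 61.1 yaw 106.0 force [ 0.06  0.06 -0.63] tq [-0.121  0.029 -0.024] grip 13.5 19.99754647258669
```

Emit:
{"fn": "drive_tool", "kwargs": {"moves": [0, 0.06, 0.25, 0, 10, 0, 0.06, 0.5, 0, 10, 0, 0.06, 0.75, 0, 10, 0, 0.06, 1.0, 0, 10, 0, 0.06, 1.25, 0, 10], "squeeze": 5}}

```text
time_s: 13.55
tool_pos: [0.5397, 0.2104, 0.1173]
tool_rot: [-180.0, 0.0, 106.0]
force: [0.0, -0.8, 0.1]
grip_width: 0.014
grasp_force: 5.0
```

```bash
python3 - <<'E'
from h import *
c,im,d=rod(); tilt(d,0,126)
E
```

```text
t 13.55 tilt 8.7 axis z at x=0 -17.6, y -0.2, n 21/23 xmax 114
tool h 83.0 l 0.9 z 12.3 yaw 106.0 force [ 0.04 -0.82  0.1 ] tq [-0.079  0.021 -0.008] grip 14.0 5.000097185256891
0 [-24.4 -23.6]; 6 [-23.8 -22.7]; 12 [-22.8 -21.8]; 18 [-21.9 -20.9]; 24 [-21. -20.]; 30 [-20.3 -19.3]; 36 [-25.8 -24.6]; 42 [-24.6 -14.8]; 48 [-14.2 -12.9]; 54 [-13.4 -12.1]; 60 [-12.5 -11.3]; 66 [-11.5 -10.3]; 72 [-10.6  -9.4]; 78 [-9.8 -8.5]; 84 [-8.7 -7.5]; 90 [-8.  -6.8]; 96 [-7.1 -6. ]; 102 [-6.3 -5.1]; 108 [-5.3 -4.1]; 114 [-4.1 -2.6]; 120 [16.7 18.1];
```

Emit:
{"fn": "drive_tool", "kwargs": {"moves": [0, 0, 0.12, 0, 10, 0, 0, 0.24, 0, 10, 0, 0, 0.345, 0, 10, 0, 0, 0.345, 0, 10], "squeeze": 5}}

```text
time_s: 14.1
tool_pos: [0.5397, 0.2105, 0.104]
tool_rot: [-180.0, 0.0, 106.0]
force: [0.2, -0.8, -0.7]
grip_width: 0.014
grasp_force: 5.0
```

```bash
python3 - <<'E'
from h import *
c,im,d=rod()
E
```

```text
t 14.10 tilt -0.0 axis z at x=0 -17.3, y -0.2, n 21/23 xmax 114
tool h 83.0 l 0.9 z -1.0 yaw 106.0 force [ 0.21 -0.82 -0.68] tq [-0.048  0.049  0.035] grip 14.0 4.999926529708318
```

Emit:
{"fn": "drive_tool", "kwargs": {"moves": [0, 0, -0.4, 0, 10, -0.5, -0.1, -1.2, 0, 10, -1.9, -0.4, -1.2, 0, 10, -3.4, -0.75, -1.2, 0, 10, -4.8, -1.08, -1.2, 0, 10], "squeeze": 25}}

```text
time_s: 14.78
tool_pos: [0.5519, 0.0121, 0.1541]
tool_rot: [179.8, 0.0, 106.0]
force: [1.4, 0.5, -1.4]
grip_width: 0.0138
grasp_force: 25.0
```

Emit:
{"fn": "drive_tool", "kwargs": {"moves": [-1.3, -0.3, 0.2, 0, 10, -2.6, -0.6, 0.6, 0, 10, -3.8, -0.85, 1.1, 0, 10, -4.5, -1.04, 1.5, 0, 10, -4.58, -1.04, 1.58, 0, 10], "squeeze": 25}}

```text
time_s: 15.4
tool_pos: [0.5611, -0.1765, 0.0893]
tool_rot: [-180.0, 0.1, 105.8]
force: [-0.9, -0.1, -1.4]
grip_width: 0.0137
grasp_force: 25.0
```

Emit:
{"fn": "drive_tool", "kwargs": {"moves": [0, 0, 0, 0, 10, 0, 0, 0, 0, 10, 0, 0, 0, 0, 10]}}

```text
time_s: 15.78
tool_pos: [0.5626, -0.172, 0.0898]
tool_rot: [179.9, -0.0, 106.2]
force: [-0.4, -0.7, -0.2]
grip_width: 0.0138
grasp_force: 25.0
```

```bash
python3 - <<'E'
from h import *
o=env.get_obs(); c,im,d=rod(); P=cloud(c,d); save('w8.png',im)
Rt=R.from_euler('xyz',o['tool_rot'],degrees=True).as_matrix(); Q=((P-o['tool_pos'])@Rt)*1000
m=(d>0)&(abs(Q[...,1])<4)&(Q[...,2]>-30)&(Q[...,2]<-10)&(Q[...,0]>60); xm=Q[m][:,0].max(); print('tip x',xm,'tip world',o['tool_pos']+Rt@np.array([xm/1000,-.0002,-.0175]))
c,im,d=snap("top"); hsv=cv2.cvtColor(im,cv2.COLOR_RGB2HSV)
save('top9.png',cv2.resize(im[215:300,350:450],None,fx=6,fy=6))
print(env.get_obs()['tool_pos'],proj(c,[o['tool_pos']+Rt@np.array([xm/1000,-.0002,-.0175])]),proj(c,[.5298,-.0631,.006]))
E
```

```text
t 15.78 tilt -0.1 axis z at x=0 -17.2, y -0.5, n 21/21 xmax 114
tool h 457.0 l -82.5 z -15.2 yaw 106.2 force [-0.4  -0.67 -0.19] tq [-0.148  0.023  0.001] grip 13.8 24.999820394441485
tip x 114.70834995986023 tip world [ 0.53049286 -0.06191481  0.10731669]
[ 0.56229475 -0.1726118   0.0895104 ] [[392.465915   242.78278957]] [[388.62045394 244.9929061 ]]
```

View pics/w8.png

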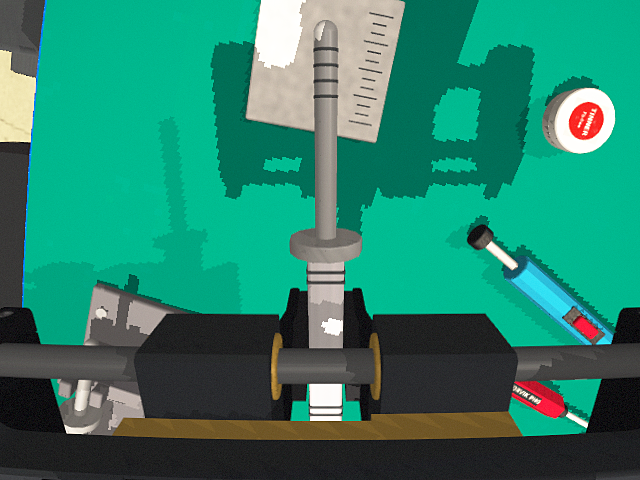

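```bash
python3 - <<'E'
from h import *
c=cam("wrist"); p=plane(c,[[247,120],[376,142]],.006)[:,:2]; e=p[1]-p[0]; print(np.linalg.norm(e)); n=np.array([-e[1],e[0]])/np.linalg.norm(e); print(p.mean(0)+.04*n)
o=env.get_obs(); print(o['tool_pos'],o['joint_velocities'].round(2),o['time_s'])
print(env.sign_off())
E
```

```text
0.07814976280736387
[ 0.52876053 -0.06248669]
[ 0.56229475 -0.1726118   0.0895104 ] [ 0.3   0.19  0.24  0.1   0.02 -0.04 -0.11] 15.875
the job is handed in; nothing more can be done
None
```

I slid the long gauge rod into the guide tube until its collar stopped on the mouth (peak force about 7 N) and drew it fully out. I handed the job in at 15.9 s with the rod still gripped and level, its tip about 2 mm from the middle of the reading plate and 10 cm above it. Two things differed from a plain pick-and-insert: to level the rod again I rested its shank lightly on the tube's rim, and it slid about 2 mm in the grip at the collar stop.

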